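Spring balance check: uncap, draw to the mark and hold

TASK

Lift the dust cap straight off the top of the spring balance and stand it, open end down, fully home in its round well in the accessory tray; set it in, do not drop it. Then take the balance's pull ring and draw the barrel straight up against its spring until the broad black band has just come fully out of the tube, not going well past it, and finish while still holding it steady there so that the readout can be noted. Leave the drinks and the pen where they are.

Things in the scene. Friction and masses are not known exactly. Their poses are not given: they have to be found in the camera images.
- stand: Fixed stand holding an upright spring balance. Grey base 130 x 200 x 16 mm; origin under it at table level on the balance's axis, z up. Steel column 70 mm out along +y (top 148 mm up), low readout along -y. Tube 28 mm thick; near its top a 48 mm flange, upper face 166 mm up, then an end nut 34 mm across that ends at the mouth, 180 mm up.
- mouth (a point): Centre of the tube's mouth (top face of the end nut), 180 mm above the table; axes as the stand.
- rod (a joint): How far the sprung barrel (16 mm thick, grey lines every 10 mm, one broad black band 6 mm high) is drawn up out of the tube, in m: 0 = in (start), 0.054 = band begins to show, 0.060 = whole band out, its lower edge level with the mouth (the mark), 0.090 = end stop. The spring pulls it back: 2 N at the start, 10 N at the mark (130 N/m), plus 0.6 N weight.
- ring (a point): Centre of the steel pull ring on the barrel's top; moves with it, 24 mm above the mouth at the start, hidden under the cap. The ring stands upright, 31 mm wide and high, of round bar 9 mm thick; its flat plane holds the stand's x axis, its thickness lies along the stand's y axis (point axes = stand's). Ring spans 8.5 to 39.5 mm above the mouth at the start.
- cap: Loose black plastic dust cap: round cup 44 mm across, 60 mm high, open end down, inside 38 mm across and 56 mm deep, about 35 g. Origin at the centre of its open rim (underside), z up to the closed end. It starts over the ring and end nut, rim on the flange (166 mm up), 2 mm play all round, top 226 mm up. It must rise over 60 mm to clear the ring.
- tray: Fixed grey accessory tray 120 x 200 x 30 mm; origin at the centre of its underside, on the table, z up. One empty round well for the cap (20 mm along -x, 50 mm along -y of the centre), a narrow slot 18 x 70 mm with a spare hook beside it, and four small brass weights on its +y half, tops at most 56 mm above the table.
- well (a point): Centre of the floor of the cap's round well, 10 mm above the table; the well is 50 mm across and 20 mm deep, its brim 30 mm above the table. The cap standing home in it has its top 70 mm above the table.
- bottle: Bystander: water bottle 62 mm across, 190 mm high, beyond the work; origin at the centre of its underside. Leave alone.
- cups: Bystander: stack of white paper cups 75 mm across, 143 mm high; origin at the centre of its underside. Leave alone.
- coffee: Bystander: black cup 72 mm across, 90 mm high; origin at the centre of its underside. Leave alone.
- pen: Bystander: orange marker pen 132 mm long, 12 mm thick, lying on the table; origin at the centre of its underside, x along it. Leave alone.

How it is judged:
On the way, in this order (a step that is already met when the one before it is completed fails the run):
1. the cap stands home in the round well and has been let go (horizontal distance between cap and well below 0.006 m and z of cap in the frame of well between -0.004 and 0.004 m and angle between cap's own z axis and vertical below 0.12 rad and contact force between the fingers and cap below 0.1 N and linear speed of cap below 0.03 m/s), for 0.2 s.
2. the barrel is drawn up to its mark by the fingers (value of joint rod between 0.0565 and 0.0665 m and contact force between the fingers and stand above 5 N), for 0.3 s.
At the end, for the whole second after the job is handed in: The fingers still hold the balance (more than 5 N of contact) with the barrel still and drawn out 56.5 to 66.5 mm (band just out of the tube), while the cap stands upright (within 0.12 rad) on the floor of its round well, within 6 mm of its centre (all of step 2 and horizontal distance between cap and well below 0.006 m and z of cap in the frame of well between -0.004 and 0.004 m and angle between cap's own z axis and vertical below 0.12 rad and velocity of joint rod between -0.01 and 0.01 m/s and contact force between the fingers and cap below 0.1 N); the arm keeps its last pose, push and grip.
It fails at once if the barrel is pulled well past its mark (beyond 78 mm) (value of joint rod above 0.078 m).
It fails at once if the cap is dropped (falls free faster than 0.5 m/s) (linear speed of cap above 0.5 m/s and contact force between the fingers and cap below 0.01 N).
It fails at once if a drink or the pen is pushed away or knocked over (distance of any of bottle, cups, coffee, pen from where it was at the start of the episode above 0.025 m or angle between any of bottle, cups, coffee's own z axis and vertical above 0.3 rad).
It also fails if it takes over 64 s, if anything falls off the work surface, if the arm or the gripper's body presses on something with over 40 N, if the wrist force passes 120 N, or if a joint passes its speed limit or range.

ROBOT

A 6-joint arm with a two-finger parallel gripper is mounted at the origin on the work surface. World frame = base frame: x ahead of the robot, y to its left, z up, the work surface at z = 0. Lengths are in m, angles in rad, forces in N, time in s.
With the tool pointing down it reaches from about 0.25 to 0.8 m from the base axis. Payload 8.5 kg.
Tool frame: the origin (TCP) lies between the finger pads; the fingertips stand ctrl.tips_ahead ahead of it and the grasp point (between the pads) lies 11 mm behind it (ctrl.tips_ahead is the distance from the TCP to the fingertips, in m); z points along the fingers, y is the direction in which the jaws open and shut (so a half turn about z gives the same grasp; the last joint's range is limited). The gripper opens to 85 mm and grips with 20 to 120 N. Pads are 22 mm wide; open, the fingers measure 114 mm over their backs; the gripper's body (76 mm by 85 mm) begins 54 mm behind the grasp point. The pads swing forward as they close: fully open they stand 13 mm farther back than shut.
Start: joints at [-1.106, 0.238, -0.013, 1.319, 0, 1.571], TCP at [0.235, -0.469, 0.239] pointing down, gripper open.
Joint ranges: [-2.66, 2.66], [-1.03, 1.9], [-1.14, 1.46], [-1.82, 2.27], [-1.45, 1.34], [-3.14, 3.14]. Speed limits (rad/s): [2.22, 2.22, 2.79, 3.14, 3.14, 3.14].

INTERFACE

Orientations are given as a unit quaternion [w, x, y, z].
In Python, from plant import ctrl gives the robot as it stands.
- The arm moves only by the tool move_arm, never from a script. Its argument "deltas" is a list of rows, each a list of 2 entries, a list of its own where there are three numbers: the shift along the world's x, y, z in mm, then the turn, a rotation vector about the world's x, y, z in degrees. In form: [[[dx, dy, dz], [ax, ay, az]], ...]. A call has 1 to 12 rows; each row is the pose to reach, as a shift and turn from the pose measured when the call began; what a row does not reach only later rows make up. A row lasts 1/10 s, in which the tool goes at most 50 mm and 8.59 degrees, less where a joint would pass 70% of its speed; a pose out of reach is approached as far as the arm can. A call with a gripper value outside its range is refused whole. "claw" is the opening, from 0 (shut) to 1 (fully open), set as the call begins (left out, the last holds). The fingers move at their own pace and stop on an object; "grip_force" is the grip in N (left out, the last holds). Time passes only in rows, so rows that repeat a pose let the fingers close. It gives the time, the measured TCP pose, the force and the opening at its end, in the units of the state.
- ctrl.get_state(): the state, without advancing time (a new reading comes with each control period).
- ctrl.read_camera(name): name is "scene" or "top"; returns a dict with "color" (480x640x3 uint8, red, green, blue), "vertical_fov" (degrees; the focal length in pixels is half the picture's height over the tangent of half this angle, whatever the lens; pixels are square), "cx", "cy" (the principal point, pixels), "R" (3x3) and "t" (3): a world point X has camera coordinates R X + t. Camera axes: x right, y down, z forward; pixel columns grow to the right and rows downward; lengths in m; the calibration is good to about 2 mm. A picture is of the moment at which its call begins. There is no depth.
- ctrl.job_done(): hands the job in, once; it reports no verdict.
The state is a dict: "clock": time; "joints": joint angles; "joint_velocities": joint speeds; "effort": joint torques, N m; "position": TCP position; "tool_rot": TCP orientation; "ft_force": force on the tool from outside, world axes, zero at the start; "ft_torque": the same for the moment, N m; "finger_gap": finger opening in m.
Only numpy, scipy, OpenCV 4.12 (cv2) and the standard library are available. Lean on these libraries where they do the work, as an engineer would, in place of code of your own. Each camera call takes 0.05 s, during which the arm holds its last target. There are 200 camera calls.

## Working session

There is one attempt and no reset: what is moved stays moved. The work goes in short steps, Python scripts to look and compute and a tool call to move; the robot and the scene stay as the last step left them, time stands still between calls to the robot, and variables do not carry over. Pictures are saved under pics/ and viewed, about 8 in all and at most 12, crops included, and the job is handed in when it is done.

Besides the shell and the picture viewer there is one more tool, called after "Emit:" as name(argument=value, ...) on one line, values as JSON. move_arm: Moves the arm, as the interface text tells. Its arguments: {"type":"object","properties":{"deltas":{"type":"array","items":{"type":"array"}},"claw":{"type":"number"},"grip_force":{"type":"number"}},"required":["deltas"]}

```bash
mkdir -p pics; ls
cat > h.py <<'E'
import numpy as np, cv2
from plant import ctrl
def cam(n):
    c=ctrl.read_camera(n); f=240/np.tan(np.radians(c['vertical_fov'])/2)
    return c,f
def ray(c,f,u,v):
    R=np.array(c['R']);t=np.array(c['t'])
    d=R.T@np.array([(u-c['cx'])/f,(v-c['cy'])/f,1]); return -R.T@t,d
def onz(c,f,u,v,z):
    o,d=ray(c,f,u,v); return o+d*(z-o[2])/d[2]
def proj(c,f,X):
    p=np.array(c['R'])@np.array(X)+np.array(c['t']); return p[:2]/p[2]*f+[c['cx'],c['cy']]
def save(c,n,crop=None):
    im=c['color'][:,:,::-1]
    if crop: u0,v0,u1,v1,s=crop; im=cv2.resize(im[v0:v1,u0:u1],None,fx=s,fy=s)
    cv2.imwrite('pics/'+n,im)
E
python3 - <<'E'
from h import *
for n in('scene','top'):
    c,f=cam(n); save(c,n+'0.png'); print(n,f,c['cx'],c['cy'],np.round(c['R'],3).tolist(),-np.array(c['R']).T@np.array(c['t']))
print(ctrl.get_state(),ctrl.tips_ahead)
E
```

```text
pics
scene 553.3713780620706 314.64540638903213 234.18362431635458 [[0.103, 0.995, 0.001], [0.531, -0.055, -0.846], [-0.841, 0.088, -0.534]] [ 1.82981518 -0.09866348  0.91690455]
top 595.2660212542934 329.0101349160422 240.09464417776556 [[0.026, -1.0, 0.006], [-0.979, -0.027, -0.203], [0.203, -0.001, -0.979]] [0.32949865 0.02304923 1.69899131]
{'clock': 0.1, 'joints': array([-1.10598297e+00,  2.38702795e-01, -1.41559670e-02,  1.31921795e+00,
       -6.28089574e-06,  1.57081901e+00]), 'joint_velocities': array([ 0.00039142, -0.00239823,  0.00150469, -0.0001785 ,  0.00109889,
        0.00067057]), 'effort': array([ 2.25617559e-04, -5.39718997e+01,  3.46997988e+01,  1.33761702e-02,
        1.64297631e-05,  2.55878842e-05]), 'position': array([ 0.23516896, -0.46897456,  0.2387568 ]), 'tool_rot': array([-6.22256183e-04,  9.73117320e-01,  2.30309079e-01, -1.50512394e-04]), 'ft_force': array([-0.80358816, -0.12935431,  0.661376  ]), 'ft_torque': array([0.01663857, 0.02039521, 0.01344304]), 'finger_gap': 0.08535019283851013} 0.008
```

View pics/scene0.png

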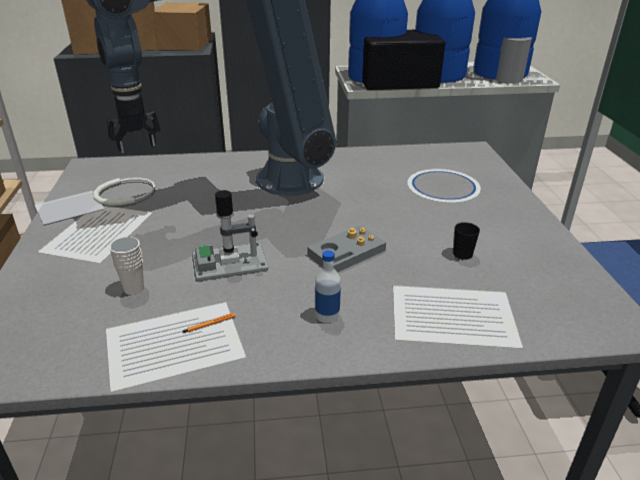

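View pics/top0.png

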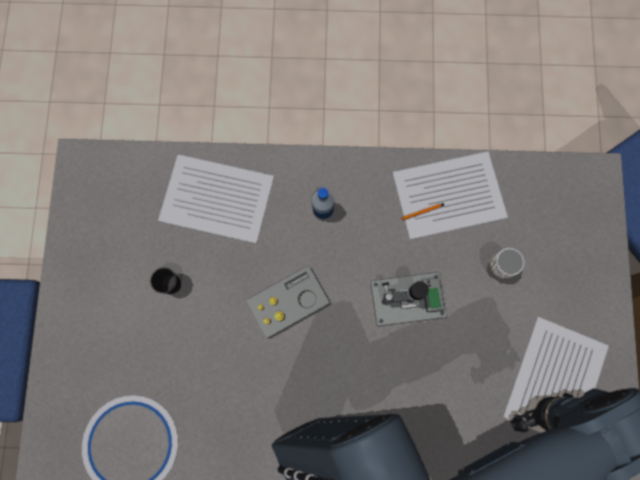

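The scene view shows the stand at about (230,240), with the cap top at (223,195), and the tray at (347,248). In the top view the cap is at (419,290), the stand base spans (373..446, 273..325), and the well is at about (307,298) in the tray.

Run:
```python
from h import *
c,f=cam('top'); save(c,'topc.png',(240,255,455,345,3.7))
im=c['color'].astype(int); g=im.sum(2)
# cap: dark blob
m=((g<110)).astype(np.uint8); m[:265]=0;m[320:]=0;m[:,:405]=0;m[:,435:]=0
n,l,s,ce=cv2.connectedComponentsWithStats(m)
for i in range(1,n):
    if s[i,4]>30: print('cap?',s[i],ce[i],onz(c,f,*ce[i],.226))
hsv=cv2.cvtColor(c['color'],cv2.COLOR_RGB2HSV)
for nm,p in dict(table=(340,340),tray=(290,310),base=(380,318)).items(): print(nm,im[p[1],p[0]],hsv[p[1],p[0]])
for nm,ps,z in (('base',[(373,279),(440,275),(446,319),(377,325)],.016),('tray',[(247,299),(312,268),(329,304),(269,337)],.03)):
    P=np.array([onz(c,f,*p,z) for p in ps]); print(nm,P.round(3).tolist(),P.mean(0)); print(np.linalg.norm(np.diff(P,axis=0),axis=1))
print('well brim',onz(c,f,307,298,.03))
c,f=cam('scene'); save(c,'scenec.png',(180,180,400,280,3.6))
```

```text
cap? [410 288  11  12  43] [413.37209302 294.88372093] [ 0.50194655 -0.19078627  0.226     ]
table [101  99  98] [ 10   8 101]
tray [128 129 128] [ 60   2 129]
base [114 117 117] [ 90   7 117]
base [[0.569, -0.106, 0.016], [0.586, -0.298, 0.016], [0.461, -0.313, 0.016], [0.439, -0.119, 0.016]] [ 0.51359328 -0.20891619  0.016     ]
[0.19197191 0.12549108 0.19523307]
tray [[0.501, 0.247, 0.03], [0.594, 0.068, 0.03], [0.493, 0.017, 0.03], [0.397, 0.181, 0.03]] [0.49610986 0.12845285 0.03      ]
[0.20191541 0.11276791 0.18956941]
well brim [0.5080731 0.0794385 0.03     ]
```

View pics/topc.png

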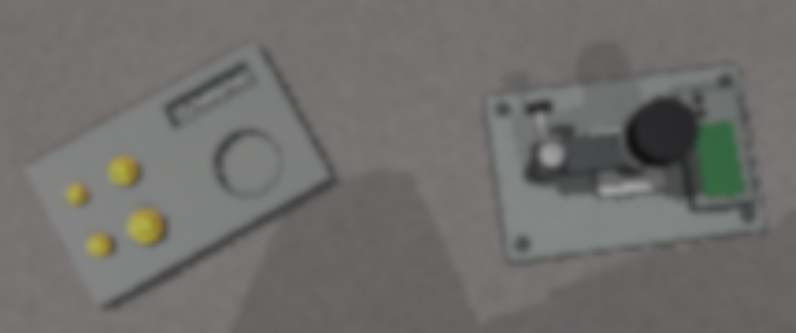

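View pics/scenec.png

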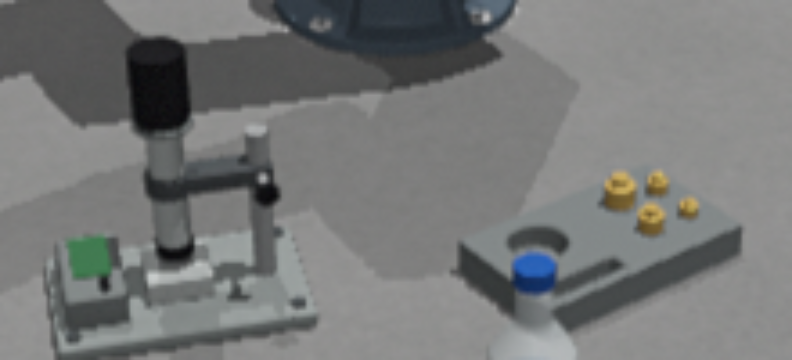

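Top crop: cap disc at crop (664,130), well brim circle at (248,163), tray corners at (25,166), (262,42), (335,180) and (103,305), and base corners at (487,97), (737,63), (765,230) and (511,263). In the scene crop the cap's top centre is at about (158,50), and the well is at (538,242).

Run:
```python
from h import *
c,f=cam('top'); s,fs=cam('scene')
T=lambda p:(240+(p[0]+.5)/3.7-.5,255+(p[1]+.5)/3.7-.5)
S=lambda p:(180+(p[0]+.5)/3.6-.5,180+(p[1]+.5)/3.6-.5)
for nm,ps,z in (('base',[(487,97),(737,63),(765,230),(511,263)],.016),('tray',[(25,166),(262,42),(335,180),(103,305)],.03)):
    P=np.array([onz(c,f,*T(p),z) for p in ps])[:,:2]; print(nm,P.round(4).tolist(),P.mean(0),np.linalg.norm(np.diff(P,axis=0),axis=1))
    y=(P[0]-P[1]+P[3]-P[2]); y/=np.linalg.norm(y); x=np.array([y[1],-y[0]]); print('y axis deg',np.degrees(np.arctan2(y[1],y[0])))
    if nm=='tray': print('well from tray',P.mean(0)-.02*x-.05*y)
    x0=x;y0=y
    if nm=='base': B=y
print('well top',onz(c,f,*T((248,163)),.03),'scene',onz(s,fs,*S((538,242)),.03))
print('cap top',onz(c,f,*T((664,130)),.226),'scene',onz(s,fs,*S((158,50)),.226))
col=onz(c,f,*T((552,155)),.148)[:2];print('col',col,'axis from col',col-.07*B)
# cap width axis in scene: dark silhouette rows
im=s['color'].astype(int).sum(2); m=(im<130).astype(np.uint8); m[:188]=0;m[218:]=0;m[:,:208]=0;m[:,240:]=0
n,l,st,ce=cv2.connectedComponentsWithStats(m); i=1+st[1:,4].argmax(); print(st[i],ce[i],onz(s,fs,*ce[i],.196))
```

```text
base [[0.5634, -0.1014], [0.5951, -0.2943], [0.4672, -0.3141], [0.4371, -0.1211]] [ 0.51568267 -0.20770001] [0.19548411 0.12942026 0.19540765]
y axis deg 99.09000373095694
tray [[0.4993, 0.2491], [0.5992, 0.0727], [0.495, 0.014], [0.3969, 0.1851]] [0.49761095 0.13025113] [0.20269166 0.11960182 0.19721803]
y axis deg 119.6783817245207
well from tray [0.50499113 0.0769076 ]
well top [0.50611301 0.08032041 0.03      ] scene [0.50494933 0.08170963 0.03      ]
cap top [ 0.5150776  -0.20505452  0.226     ] scene [ 0.51582594 -0.20407895  0.226     ]
col [ 0.50504688 -0.13796439] axis from col [ 0.51610588 -0.20708528]
[215 191  18  26 385] [223.52987013 203.16623377] [ 0.51399114 -0.20673161  0.196     ]
```

Emit:
move_arm(deltas=[[[10, 8, 20], [0, 0, -1]], [[35, 30, 50], [0, 0, -3]], [[65, 60, 61], [0, 0, -5]], [[95, 90, 61], [0, 0, -7]], [[125, 118, 61], [0, 0, -9]], [[155, 146, 61], [0, 0, -11]], [[185, 174, 61], [0, 0, -13]], [[215, 202, 61], [0, 0, -15]], [[240, 226, 61], [0, 0, -16.5]], [[262, 247, 61], [0, 0, -17.5]], [[280, 263.5, 61], [0, 0, -17.5]], [[280, 263.5, 61], [0, 0, -17.5]]], claw=1)

```text
clock: 1.5
position: [0.517, -0.2038, 0.2995]
tool_rot: [-0.001, 0.997, 0.081, -0.0]
ft_force: [-1.0, -0.6, -0.1]
finger_gap: 0.0853
```

Emit:
move_arm(deltas=[[[-2, -1.7, -10], [0, 0, 0]], [[-2, -1.7, -30], [0, 0, 0]], [[-2, -1.7, -50], [0, 0, 0]], [[-2, -1.7, -70], [0, 0, 0]], [[-2, -1.7, -85], [0, 0, 0]], [[-2, -1.7, -95], [0, 0, 0]], [[-2, -1.7, -101], [0, 0, 0]], [[-2, -1.7, -101], [0, 0, 0]], [[-2, -1.7, -101], [0, 0, 0]]])

```text
clock: 2.4
position: [0.5151, -0.2057, 0.199]
tool_rot: [-0.0, 0.997, 0.081, 0.0]
ft_force: [-0.3, 0.1, 0.5]
finger_gap: 0.0853
```

Run:
```python
from h import *
s=ctrl.get_state();print(s['position'],s['ft_force'])
c,f=cam('scene'); a=c['color'][130:260,160:300,::-1]
t,_=cam('top'); b=t['color'][235:345,360:480,::-1]
cv2.imwrite('pics/g1.png',np.hstack([cv2.resize(a,(400,400*130//140)),cv2.resize(b,(400,371))]))
```

```text
[ 0.5150984  -0.2057482   0.19899241] [-0.26110326  0.11844234  0.47795048]
```

View pics/g1.png

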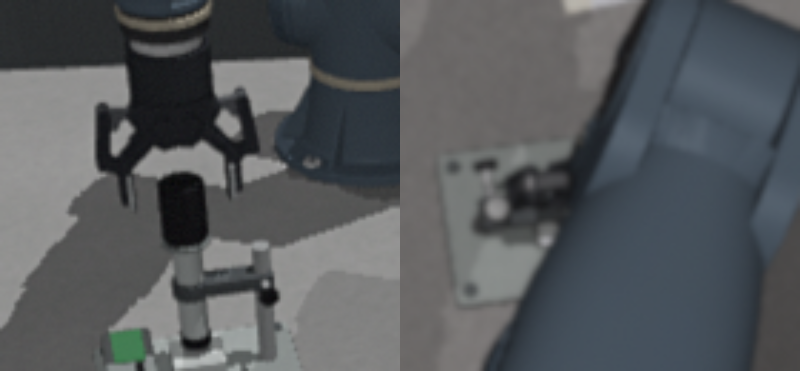

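The cap (184,205) sits midway between the fingertips (128 and 234), so I'm closing.

Emit:
move_arm(deltas=[[[0, 0, 0], [0, 0, 0]], [[0, 0, 0], [0, 0, 0]], [[0, 0, 0], [0, 0, 0]], [[0, 0, 0], [0, 0, 0]], [[0, 0, 0], [0, 0, 0]], [[0, 0, 0], [0, 0, 0]], [[0, 0, 0], [0, 0, 0]], [[0, 0, 0], [0, 0, 0]], [[0, 0, 0], [0, 0, 0]], [[0, 0, 0], [0, 0, 0]]], claw=0, grip_force=25)

```text
clock: 3.5
position: [0.5156, -0.2058, 0.1996]
tool_rot: [-0.0, 0.997, 0.081, 0.001]
ft_force: [-0.6, -1.3, 5.5]
finger_gap: 0.0431
```

Emit:
move_arm(deltas=[[[0, 0, 5], [0, 0, 0]], [[0, 0, 12], [0, 0, 0]], [[0, 0, 22], [0, 0, 0]], [[0, 0, 32], [0, 0, 0]], [[0, 0, 44], [0, 0, 0]], [[0, 0, 56], [0, 0, 0]], [[0, 0, 68], [0, 0, 0]], [[0, 0, 80], [0, 0, 0]], [[0, 0, 88], [0, 0, 0]], [[0, 0, 92], [0, 0, 0]], [[0, 0, 92], [0, 0, 0]]])

```text
clock: 4.6
position: [0.5157, -0.2059, 0.292]
tool_rot: [0.0, 0.997, 0.081, 0.001]
ft_force: [-0.4, 0.9, 0.7]
finger_gap: 0.0434
```

Run:
```python
from h import *
s=ctrl.get_state();print(s['position'],s['ft_force'])
c,f=cam('scene'); save(c,'g2.png',(170,100,290,280,3.3))
```

```text
[ 0.51574666 -0.20587905  0.29200825] [-0.37484277  0.93864142  0.70581838]
```

View pics/g2.png

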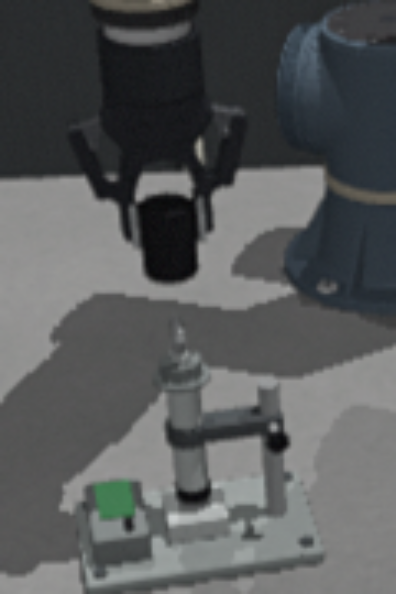

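The cap is held square at crop (170,238). The ring is clear at (180,345), standing upright. Carrying the cap to the well.

Emit:
move_arm(deltas=[[[0, 8, 0], [0, 0, 0]], [[-1, 30, 0], [0, 0, 0]], [[-2, 60, 0], [0, 0, 0]], [[-3, 90, 0], [0, 0, 0]], [[-4, 120, 0], [0, 0, 0]], [[-5, 150, 0], [0, 0, 0]], [[-6, 180, 0], [0, 0, 0]], [[-7, 210, 0], [0, 0, 0]], [[-8, 240, 0], [0, 0, 0]], [[-9, 265, 0], [0, 0, 0]], [[-10, 280, 0], [0, 0, 0]], [[-10, 286, 0], [0, 0, 0]]])

```text
clock: 5.85
position: [0.5051, 0.0815, 0.2912]
tool_rot: [-0.0, 0.997, 0.082, 0.0]
ft_force: [0.5, -0.1, -0.4]
finger_gap: 0.0432
```

Emit:
move_arm(deltas=[[[0, 0, -10], [0, 0, 0]], [[0, 0, -30], [0, 0, 0]], [[0, 0, -50], [0, 0, 0]], [[0, 0, -75], [0, 0, 0]], [[0, 0, -100], [0, 0, 0]], [[0, 0, -125], [0, 0, 0]], [[0, 0, -150], [0, 0, 0]], [[0, 0, -170], [0, 0, 0]], [[0, 0, -184], [0, 0, 0]], [[0, 0, -192], [0, 0, 0]], [[0, 0, -192], [0, 0, 0]], [[0, 0, -192], [0, 0, 0]]])

```text
clock: 7.05
position: [0.5053, 0.0811, 0.0994]
tool_rot: [-0.0, 0.997, 0.082, 0.001]
ft_force: [0.4, 0.1, -0.0]
finger_gap: 0.0435
```

Run:
```python
from h import *
s=ctrl.get_state();print(s['position'],s['ft_force'])
c,f=cam('scene'); a=c['color'][190:280,290:400,::-1]
t,ft=cam('top'); b=t['color'][250:340,240:350,::-1]
cv2.imwrite('pics/w1.png',np.hstack([cv2.resize(a,(398,326),interpolation=2),cv2.resize(b,(398,326),interpolation=2)]))
p=s['position']; w=[.5055,.080,.03]
print('scene px well brim',proj(c,f,w),'rim exp',proj(c,f,[p[0],p[1],p[2]-.034]),'top',proj(c,f,[p[0],p[1],p[2]+.026]))
```

```text
[0.50530304 0.08111364 0.09941345] [ 0.4289737   0.09813584 -0.02480633]
scene px well brim [328.52147166 246.99916915] rim exp [329.07212748 236.63184049] top [329.38295972 218.59412772]
```

View pics/w1.png

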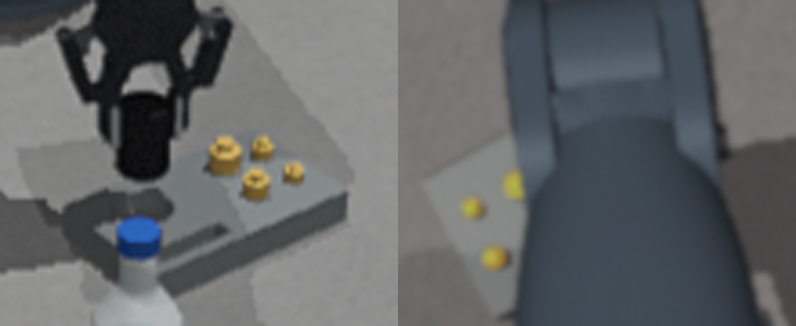

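The cap is above the well at crop (142,140), in line with the well (about 142 across). I'll check the fine offsets with numbers.

Run:
```python
from h import *
s=ctrl.get_state();p=s['position']
c,f=cam('scene'); g=c['color'].astype(int).sum(2)
i0=cv2.imread('pics/scene0.png').astype(int).sum(2)
print('cap rows'); 
for v in (226,230,234,236,238,239,240,241,242): print(v,g[v,318:341])
print('well')
for v in range(238,256,2): print(v,i0[v,314:345])
def circ(x,y,z,r):
    a=np.linspace(0,2*np.pi,73); q=np.array([proj(c,f,[x+r*np.cos(t),y+r*np.sin(t),z]) for t in a]); return q.min(0),q.max(0)
print('exp rim',circ(p[0],p[1],p[2]-.034,.022)); print('exp well',circ(.5055,.080,.03,.025))
```

```text
cap rows
226 [171  62 117 284 258 110  37  42  47  54  49  45  58  47  44  53  49  53
  45  29 138 310 326]
230 [384 382 334 292 218  90  33  47  50  51  47  52  46  48  54  66  51  29
  85 304 395 398 383]
234 [381 385 390 330 149  30  41  48  54  49  53  49  50  53  59  47  46  29
 107 366 371 356 356]
236 [383 383 390 391 225  71  34  42  51  42  50  52  42  57  57  47  51  36
 150 352 363 359 356]
238 [383 383 385 393 389 299 177  82  48  36  34  32  45  37  48  73 136 243
 355 362 361 356 357]
239 [387 388 389 391 392 390 309 244 194 143  99 102 130 132 146 222 280 355
 370 362 360 358 356]
240 [390 391 390 380 374 375 366 368 334 292 258 259 276 285 289 357 371 366
 361 354 360 355 358]
241 [367 347 370 366 364 366 364 371 374 370 372 350 337 330 323 328 361 365
 360 358 357 358 355]
242 [267 209 304 323 321 323 322 346 353 348 340 276 218 196 195 198 306 352
 361 361 355 354 357]
well
238 [383 383 382 382 378 380 379 381 372 370 392 432 431 419 417 410 405 401
 401 404 405 405 404 404 405 402 406 403 407 403 404]
240 [371 375 377 381 383 383 381 387 394 397 404 407 407 407 406
[... 450 characters left out ...]
 405 405]
248 [405 406 405 404 405 411 372 269 210 233 267 275 306 311 331 338 303 270
 263 202 172 162 150 224 376 407 405 404 406 404 403]
250 [409 411 407 406 407 404 411 411 369 367 400 407 370 361 366 368 387 406
 408 412 336 258 329 402 412 408 405 402 403 403 405]
252 [268 365 394 410 409 408 405 410 372 345 324 321 318 316 321 321 318 318
 324 369 391 407 408 406 405 405 408 405 408 407 409]
254 [162 158 183 304 374 408 417 416 310 300 327 328 325 328 325 327 326 324
 325 311 302 394 410 408 409 407 386 373 336 286 233]
exp rim (array([321.49913406, 232.47572349]), array([336.86974468, 240.73732164]))
exp well (array([319.89308146, 242.28632054]), array([337.15139376, 251.83797931]))
```

Run:
```python
from h import *
c,f=cam('scene')
i0=cv2.imread('pics/scene0.png').astype(int).sum(2)
for v in list(range(188,196))+list(range(208,222)): print(v,i0[v,212:236])
def circ(x,y,z,r):
    a=np.linspace(0,2*np.pi,73); q=np.array([proj(c,f,[x+r*np.cos(t),y+r*np.sin(t),z]) for t in a]); return q.min(0).round(2),q.max(0).round(2)
for z,r in ((.226,.022),(.166,.022),(.166,.024)): print(z,circ(.5157,-.2059,z,r))
```

```text
188 [254 251 247 240 264 375 399 432 441 440 437 435 433 432 432 427 429 426
 420 415 418 424 429 428]
189 [256 252 258 249 245 258 270 380 407 407 410 399 395 389 396 414 434 430
 425 421 422 424 430 431]
190 [250 248 254 254 255 231 225 232 246 255 254 205 183 188 248 316 376 398
 437 435 426 429 433 435]
191 [250 250 253 254 238 180 155 110  96 103 106  91  84  84 100 122 141 245
 370 392 386 390 390 392]
192 [253 251 250 232 166 113  91  91  96  90  92  94  97 100  94  83  83  99
 158 235 252 249 253 252]
193 [249 255 240 161 103  99 100 101  96 104 101 108  93  98 101 101  98  87
  99 176 237 241 241 238]
194 [250 256 224 122  83 101  96 104 101 100 103  98 104 102 101 101 101  93
  78 146 240 256 248 245]
195 [254 258 227 120  97  99 101  90 110 104 101 104  99 106 103  96 100  76
  76 141 242 252 248 244]
208 [252 248 250 251 142  51  48  40  38  53  49  56  54  53  43  62  54  52
  50  35 106 235 254 255]
209 [254 257 259 260 156  60  42  49  48  40  39  41  56  57  50  43  43  35
  46  43  91 238 254 249]
210 [256 254 255 263 174  67  40  42  37  47  57  56  56  58  49  52  
[... 636 characters left out ...]
2 423 435 432]
217 [428 424 427 433 435 372 294 231 189 165 192 254 260 261 310 312 302 239
 242 354 425 436 428 422]
218 [430 428 431 429 434 434 404 350 262 228 230 234 234 229 247 252 249 226
 284 426 438 431 428 429]
219 [429 434 431 430 432 435 437 439 346 286 277 287 287 290 301 295 273 254
 279 425 437 429 432 437]
220 [425 424 427 430 427 431 437 444 365 290 295 305 311 311 309 298 281 254
 268 424 440 435 436 436]
221 [423 424 428 435 429 424 430 434 352 279 290 306 310 312 306 296 281 258
 245 397 423 420 422 419]
0.226 (array([214.43, 189.67]), array([231.21, 197.51]))
0.166 (array([216.57, 209.14]), array([232.98, 217.3 ]))
0.166 (array([215.82, 208.78]), array([233.73, 217.68]))
```

Cap and well agree to about 1 mm in the scene view. Lowering.

Emit:
move_arm(deltas=[[[0.4, 0, -6], [0, 0, 0]], [[0.4, 0, -14], [0, 0, 0]], [[0.4, 0, -22], [0, 0, 0]], [[0.4, 0, -29], [0, 0, 0]], [[0.4, 0, -34], [0, 0, 0]], [[0.4, 0, -38], [0, 0, 0]], [[0.4, 0, -42], [0, 0, 0]], [[0.4, 0, -45], [0, 0, 0]], [[0.4, 0, -48], [0, 0, 0]], [[0.4, 0, -50], [0, 0, 0]], [[0.4, 0, -50], [0, 0, 0]]])

```text
clock: 8.35
position: [0.5059, 0.0815, 0.0497]
tool_rot: [-0.0, 0.997, 0.082, 0.001]
ft_force: [0.5, 1.3, -0.9]
finger_gap: 0.0438
```

Emit:
move_arm(deltas=[[[0, -0.3, -1], [0, 0, 0]], [[0, -0.3, -2], [0, 0, 0]], [[0, -0.3, -3], [0, 0, 0]], [[0, -0.3, -4], [0, 0, 0]], [[0, -0.3, -5], [0, 0, 0]], [[0, -0.3, -5], [0, 0, 0]]])

```text
clock: 8.95
position: [0.5058, 0.0812, 0.0445]
tool_rot: [-0.0, 0.997, 0.082, 0.001]
ft_force: [0.4, 0.4, -0.7]
finger_gap: 0.0435
```

Emit:
move_arm(deltas=[[[0, 0, -0.7], [0, 0, 0]], [[0, 0, -1.2], [0, 0, 0]], [[0, 0, -1.6], [0, 0, 0]], [[0, 0, -1.6], [0, 0, 0]]])

```text
clock: 9.35
position: [0.5061, 0.0812, 0.0435]
tool_rot: [-0.0, 0.997, 0.082, 0.001]
ft_force: [-1.6, -1.4, 7.1]
finger_gap: 0.0432
```

Contact at the expected height (7 N upward), so I'm letting go.

Emit:
move_arm(deltas=[[[0, 0, 0], [0, 0, 0]], [[0, 0, 0], [0, 0, 0]], [[0, 0, 0], [0, 0, 0]], [[0, 0, 0], [0, 0, 0]], [[0, 0, 0], [0, 0, 0]], [[0, 0, 0], [0, 0, 0]], [[0, 0, 0], [0, 0, 0]], [[0, 0, 0], [0, 0, 0]]], claw=0.85)

```text
clock: 10.15
position: [0.5061, 0.0812, 0.0435]
tool_rot: [-0.0, 0.997, 0.082, 0.001]
ft_force: [-0.1, 0.7, 1.0]
finger_gap: 0.0728
```

Emit:
move_arm(deltas=[[[0, 0, 4], [0, 0, 0]], [[0, 0, 12], [0, 0, 0]], [[0, 0, 25], [0, 0, 0]], [[0, 0, 45], [0, 0, 0]], [[0, 0, 70], [0, 0, 0]], [[0, 0, 100], [0, 0, 0]], [[0, 0, 130], [0, 0, 0]], [[0, 0, 160], [0, 0, 0]], [[0, 0, 190], [0, 0, 0]], [[0, 0, 220], [0, 0, 0]], [[0, 0, 245], [0, 0, 0]], [[0, 0, 250], [0, 0, 0]]])

```text
clock: 11.35
position: [0.5069, 0.0813, 0.2972]
tool_rot: [-0.0, 0.997, 0.082, 0.004]
ft_force: [1.0, -0.2, -0.4]
finger_gap: 0.0724
```

Run:
```python
from h import *
s=ctrl.get_state();print(s['position'],s['ft_force'],s['finger_gap'])
c,f=cam('scene'); a=c['color'][190:280,290:400,::-1]
b=c['color'][180:290,180:290,::-1]
cv2.imwrite('pics/w2.png',np.hstack([cv2.resize(a,(398,326),interpolation=2),cv2.resize(b,(398,326*398//326*326//398),interpolation=2)]))
g=c['color'].astype(int).sum(2)
for z in(.07,.01): print(proj(c,f,[.5058,.0812,z]))
for v in (227,230,234,238,242,246): print(v,g[v,316:343])
```

```text
[0.50694264 0.08134591 0.29715402] [ 0.98583099 -0.15127076 -0.40851989] 0.07239528000015949
[329.14723717 235.36973163]
[328.84670251 252.74841124]
227 [374 374 371 372 371 373 374 377 373 376 378 379 374 371 374 371 377 371
 376 376 375 382 380 377 377 378 384]
230 [378 375 372 374 374 381 375 373 375 378 382 385 393 389 384 375 374 383
 384 380 381 385 381 381 379 374 368]
234 [377 378 378 377 382 367 243 101  45  66  80  80  86  82  84  78  84  72
  69 120 285 364 359 355 354 352 354]
238 [382 384 381 381 394 311 135  48  64  85  86  95  91  86  81  87  93  87
  68  52 150 348 360 354 352 352 352]
242 [351 307 266 312 364 248  97  35  60  39  51  46  47  57  51  48  62  54
  44  46 154 350 362 354 357 349 352]
246 [244 262 190 165 170 114  48  35  53  43  53  39  53  38  43  37  49  51
  52  43  73 202 327 355 352 352 351]
```

View pics/w2.png

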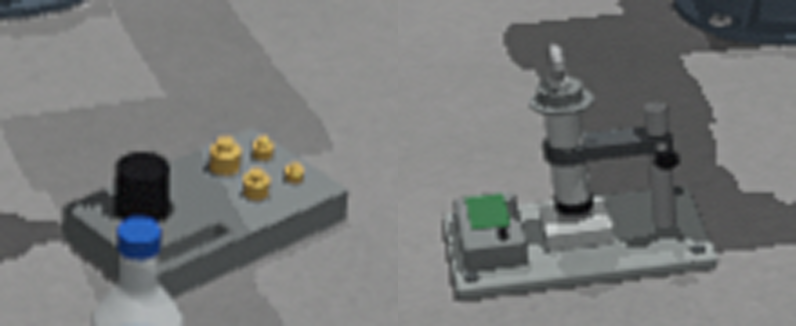

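The cap stands upright and home: columns 321.8–336.4, centre 329.1, top at row 232. The barrel is still in. Now the ring.

Emit:
move_arm(deltas=[[[0, -8, 0], [0, 0, 0]], [[1, -30, 0], [0, 0, 0]], [[2, -60, 0], [0, 0, 0]], [[3, -90, 0], [0, 0, 0]], [[4, -120, 0], [0, 0, 0]], [[5, -150, 0], [0, 0, 0]], [[6, -180, 0], [0, 0, 0]], [[7, -210, 0], [0, 0, 0]], [[8, -240, 0], [0, 0, 0]], [[8.5, -265, 0], [0, 0, 0]], [[8.6, -282, 0], [0, 0, 0]], [[8.6, -287, 0], [0, 0, 0]]], claw=0.6)

```text
clock: 12.6
position: [0.5148, -0.2072, 0.2952]
tool_rot: [-0.001, 0.997, 0.081, 0.003]
ft_force: [0.4, -0.3, 0.5]
finger_gap: 0.0512
```

Emit:
move_arm(deltas=[[[0, 0, -5], [0, 0, 0]], [[0, 0, -5], [0, 0, 0]], [[0, 0, -5], [0, 0, 0]]])

```text
clock: 12.9
position: [0.5146, -0.2063, 0.29]
tool_rot: [-0.001, 0.997, 0.081, 0.002]
ft_force: [0.3, 0.1, 0.3]
finger_gap: 0.051
```

Emit:
move_arm(deltas=[[[0.9, 0.5, -10], [0, 0, 0]], [[0.9, 0.5, -30], [0, 0, 0]], [[0.9, 0.5, -50], [0, 0, 0]], [[0.9, 0.5, -65], [0, 0, 0]], [[0.9, 0.5, -78], [0, 0, 0]], [[0.9, 0.5, -86], [0, 0, 0]], [[0.9, 0.5, -91], [0, 0, 0]], [[0.9, 0.5, -94], [0, 0, 0]], [[0.9, 0.5, -94], [0, 0, 0]], [[0.9, 0.5, -94], [0, 0, 0]]])

```text
clock: 13.9
position: [0.5158, -0.2058, 0.1964]
tool_rot: [-0.001, 0.997, 0.081, 0.003]
ft_force: [-0.2, 0.2, 0.9]
finger_gap: 0.0514
```

Run:
```python
from h import *
s=ctrl.get_state();print(s['position'],s['ft_force'],s['finger_gap'])
c,f=cam('scene'); save(c,'r1.png',(180,150,270,240,6))
```

```text
[ 0.51581309 -0.20582728  0.19641552] [-0.24471845  0.226335    0.85354632] 0.051375185326118664
```

View pics/r1.png

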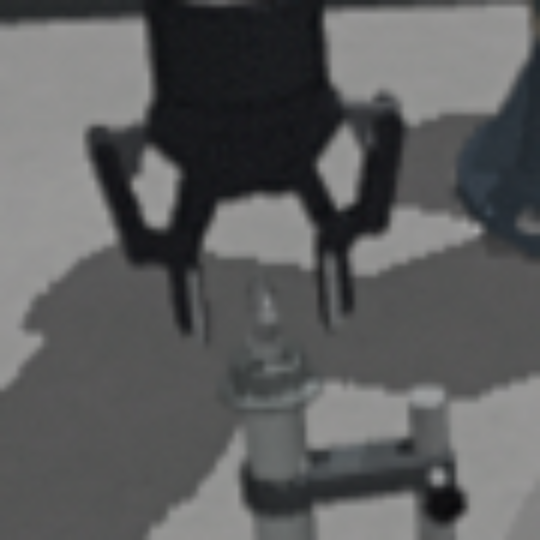

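The ring (265,310) lies between the pads (207 and 318). Closing firmly.

Emit:
move_arm(deltas=[[[0, 0, 0], [0, 0, 0]], [[0, 0, 0], [0, 0, 0]], [[0, 0, 0], [0, 0, 0]], [[0, 0, 0], [0, 0, 0]], [[0, 0, 0], [0, 0, 0]], [[0, 0, 0], [0, 0, 0]], [[0, 0, 0], [0, 0, 0]], [[0, 0, 0], [0, 0, 0]], [[0, 0, 0], [0, 0, 0]], [[0, 0, 0], [0, 0, 0]]], claw=0, grip_force=80)

```text
clock: 14.95
position: [0.516, -0.2061, 0.1968]
tool_rot: [-0.0, 0.997, 0.081, 0.003]
ft_force: [-0.2, -1.6, 5.2]
finger_gap: 0.0074
```

Emit:
move_arm(deltas=[[[0, 0, 2], [0, 0, 0]], [[0, 0, 5], [0, 0, 0]], [[0, 0, 9], [0, 0, 0]], [[0, 0, 13], [0, 0, 0]], [[0, 0, 18], [0, 0, 0]], [[0, 0, 23], [0, 0, 0]], [[0, 0, 27], [0, 0, 0]], [[0, 0, 30], [0, 0, 0]], [[0, 0, 30], [0, 0, 0]], [[0, 0, 30], [0, 0, 0]]])

```text
clock: 15.95
position: [0.5159, -0.2061, 0.2267]
tool_rot: [-0.0, 0.997, 0.081, 0.003]
ft_force: [2.4, -2.4, -5.3]
finger_gap: 0.0073
```

Emit:
move_arm(deltas=[[[0, 0, 3], [0, 0, 0]], [[0, 0, 7], [0, 0, 0]], [[0, 0, 11], [0, 0, 0]], [[0, 0, 15], [0, 0, 0]], [[0, 0, 19], [0, 0, 0]], [[0, 0, 23], [0, 0, 0]], [[0, 0, 26], [0, 0, 0]], [[0, 0, 29], [0, 0, 0]], [[0, 0, 31], [0, 0, 0]], [[0, 0, 31], [0, 0, 0]], [[0, 0, 31], [0, 0, 0]]])

```text
clock: 17.05
position: [0.5159, -0.2061, 0.2577]
tool_rot: [-0.0, 0.997, 0.081, 0.003]
ft_force: [2.1, -2.8, -9.6]
finger_gap: 0.0072
```

Run:
```python
from h import *
s=ctrl.get_state();print(s['position'],s['ft_force'],s['finger_gap'])
c,f=cam('scene'); 
a=cv2.resize(c['color'][165:225,195:255,::-1],(500,500),interpolation=2); b=cv2.resize(c['color'][215:275,310:346,::-1],(300,500),interpolation=2)
cv2.imwrite('pics/f1.png',np.hstack([a,b]))
g=c['color'].astype(int).sum(2)
for v in range(190,216): print(v,g[v,219:230])
for z in (.18,.183,.186): print(z,proj(c,f,[.5155+.008,-.2058,z]))
```

```text
[ 0.5159351 -0.2060725  0.2576516] [ 2.06982375 -2.80922941 -9.63412857] 0.007216390384098772
190 [327 292 309 317 309 278 287 427 443 436 437]
191 [243 281 312 319 307 285 272 381 395 432 442]
192 [236 259 294 304 291 281 221 248 268 384 403]
193 [250 237 273 287 265 280 241 236 236 253 256]
194 [249 274 308 317 311 296 294 242 245 245 238]
195 [256 279 303 320 315 310 331 252 248 252 251]
196 [255 263 286 301 302 326 323 248 244 247 247]
197 [248 255 272 283 291 339 294 231 239 249 250]
198 [251 251 294 313 318 348 287 222 239 249 251]
199 [248 243 289 291 310 325 276 215 239 250 255]
200 [252 239 282 266 290 303 279 234 245 249 255]
201 [259 241 285 306 324 312 346 256 250 252 253]
202 [254 240 271 296 305 295 335 249 241 247 248]
203 [253 246 258 279 287 286 321 289 255 256 252]
204 [254 252 278 305 323 335 324 331 261 249 253]
205 [252 254 265 293 321 339 329 337 238 237 250]
206 [253 252 225 264 309 323 304 316 205 225 249]
207 [250 243 190 218 243 272 268 236 156 230 311]
208 [240 234 135  95 105 150 130  78 172 317 416]
209 [234 244 191 102  73  97 145 159 296 396 416]
210 [239 303 322 265 243 261 298 303 355 360 336]
211 [229 336 376 353 348 350 349 333 315 298 228]
212 [173 196 217 245 261 271 267 231 193 217 198]
213 [166 175 182 197 198 200 214 209 193 199 200]
214 [191 172 192 191 194 202 210 213 221 237 227]
215 [299 214 234 204 189 199 232 232 278 315 299]
0.18 [224.27742636 210.0946258 ]
0.183 [224.18041627 209.12067399]
0.186 [224.08319619 208.14461391]
```

View pics/f1.png

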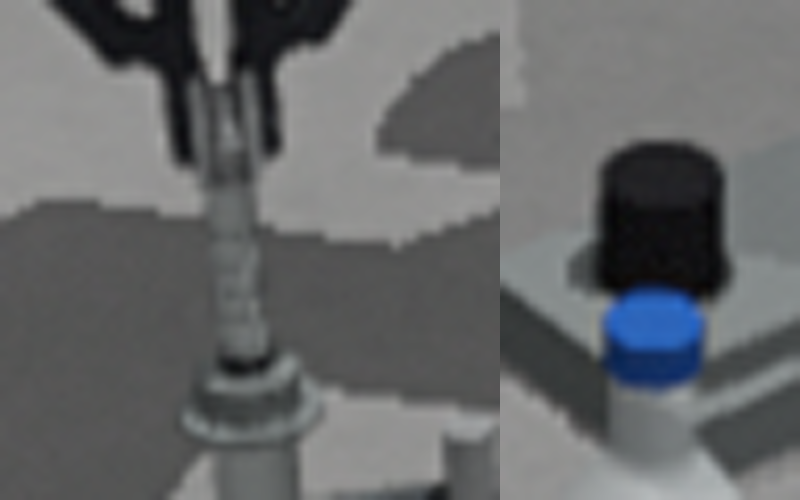

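The black band shows fully at crop (245,365), rows about 208–209, with the nut's bright face directly below it. The cap stands in its well. I'll hold briefly and then hand in.

Emit:
move_arm(deltas=[[[0, 0, 0], [0, 0, 0]], [[0, 0, 0], [0, 0, 0]], [[0, 0, 0], [0, 0, 0]], [[0, 0, 0], [0, 0, 0]], [[0, 0, 0], [0, 0, 0]]])

```text
clock: 17.6
position: [0.5159, -0.2061, 0.2575]
tool_rot: [-0.0, 0.997, 0.081, 0.003]
ft_force: [3.5, -2.5, -11.3]
finger_gap: 0.0072
```

Run:
```python
from h import *
s=ctrl.get_state();print(s['position'],s['ft_force'],abs(s['joint_velocities']).max())
if abs(s['position'][2]-.2578)<.002: print(ctrl.job_done())
```

```text
[ 0.51591892 -0.20605231  0.25754292] [  3.53929812  -2.54501332 -11.30930215] 0.0025759911711781937
the job is handed in; nothing more can be done
None
```

I moved the dust cap to its round well. I then drew the barrel up by its ring to the mark and handed the job in at 17.6 s while still holding it; no verdict was given.

- **Cap:** I set it down until it touched the well floor at the height I expected, then let go. The later pictures show it upright and within about 1 mm of the well's centre sideways. Its position towards and away from the scene camera is less certain, about 1–2 mm.
- **Barrel:** The tool rose 60.7 mm after gripping the ring. The picture taken just before the final hold shows the whole black band just clear of the nut. The pull read 9.6 to 11.3 N, against the 10.6 N expected at the mark, and the arm was still at hand-in.
- **Disagreements:** The fingers read 7.2 mm on the 9 mm ring and about 43.4 mm on the 44 mm cap, and I saw no slip. A side force of about 4 N remained on the grip at the end.
- **Drinks and pen:** The arm's path stayed clear of them. I did not measure their positions again at the end.

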